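# Take the wash pot off the reed-plate washer

### The arm

A 6-joint arm with a two-finger parallel gripper is mounted at the origin on the work surface. World frame = base frame: x ahead of the robot, y to its left, z up, the work surface at z = 0. Lengths are in m, angles in rad, forces in N, time in s.
With the tool pointing down it reaches from about 0.35 to 0.775 m from the base axis. Payload 7.3 kg.
Tool frame: the origin (TCP) lies on the mounting face of the last link; the fingertips stand 178 mm ahead of it and the grasp point (between the pads) lies 159 mm ahead of it (robot.tcp_to_tips is the distance from the TCP to the fingertips, in m); z points along the fingers, y is the direction in which the jaws open and shut (so a half turn about z gives the same grasp; the last joint's range is limited). The gripper opens to 92 mm and grips with 3 to 60 N. Pads are 19 mm wide; open, the fingers measure 130 mm over their backs; the gripper's body (75 mm by 190 mm) begins 47 mm behind the grasp point.
Start: joints at [1.056, 0.342, 1.524, -0, 1.275, -0.146], TCP at [0.189, 0.49, 0.405] pointing down, gripper open.
Joint ranges: [-2.53, 2.53], [-0.77, 2.02], [0.04, 2.7], [-1, 4.14], [0.28, 2.66], [-3.11, 3.11]. Speed limits (rad/s): [2.57, 2.57, 3.14, 3.14, 3.14, 3.14].

### API

Orientations are given as [roll, pitch, yaw] about the fixed x, y, z axes, in that order (R = Rz(yaw) Ry(pitch) Rx(roll)).
In Python, from cell import robot, viewer gives the robot as it stands.
- The arm moves only by the shell command python3 -m creep 'ROWS' [OPENING] [FORCE]. ROWS is JSON, a list that holds one entry, the list of rows, each a list of 6 numbers: the shift along the world's x, y, z in mm, then the turn, a rotation vector about the world's x, y, z in degrees. A call has 1 to 5 rows; each row shifts and turns the pose as measured when the row begins; what a row does not reach is not made up. A row lasts 1/12 s, in which the tool goes at most 41.7 mm and 7.16 degrees, less where a joint would pass 70% of its speed; a pose out of reach is approached as far as the arm can. A call with a gripper value outside its range is refused whole. OPENING is the closure, from -1 (fully open) to 1 (shut), set as the call begins (- or left out, the last holds). The fingers move at their own pace and stop on an object; FORCE is the grip in N (left out, the last holds). Time passes only in rows, so rows that do not move let the fingers close. It gives the time, the measured TCP pose, the force and the opening at its end, in the units of the state.
- robot.observe(): the state, without advancing time (a new reading comes with each control period).
- viewer.read_camera(name): name is "scene" or "top" or "wrist"; returns the picture (420x560x3 uint8, blue, green, red); there is no depth.
- viewer.camera_model(name): a dict with "fx", "fy", "cx", "cy" (pixels), "pose" (4x4, takes a point from camera to world coordinates); the wrist camera has in their place "mount" (4x4, takes a point from camera to tool coordinates, whose origin is the TCP and whose axes are the flange's). Camera axes: x right, y up, looking along -z (the intrinsics and any distortion apply to the point x, -y, -z); pixel columns grow to the right and rows downward; lengths in m; the calibration is good to about 2 mm. A picture is of the moment at which its call begins: read the wrist's pose just before it. camera_model takes no time and is no camera call.
- robot.hand_in(): hands the job in, once; it reports no verdict.
The state is a dict: "time": time; "qpos": joint angles; "qvel": joint speeds; "joint_efforts": joint torques, N m; "tool_pos": TCP position; "tool_rot": TCP orientation; "contact_force": force on the tool from outside, world axes, zero at the start; "torque": the same for the moment, N m; "opening": finger opening in m.
Only numpy, scipy, OpenCV 4.12 (cv2) and the standard library are available. Lean on these libraries where they do the work, as an engineer would, in place of code of your own. Each camera call takes 0.05 s, during which the arm holds its last target. There are 200 camera calls.

### The job

Switch the reed-plate washer off by turning its selector the shorter way round until the white pointer faces the red dot, then lift the pot by its handle off the washer and set it down gently, upright, in the middle of the cork pad in the green frame. Feel for the pad, whose height differs each time, do not drop or press the pot onto it, and leave the other things on the desk where they are.

Things in the scene. Friction and masses are not known exactly. Their poses are not given: they have to be found in the camera images.
- washer: Grey plastic base unit of a small reed-plate washer, fixed, 160 (its x) x 300 (its y) x 50 mm tall, origin: centre of its underside on the desk. The pot stands on its top at its +y end (y = +85 mm), inside a ring of eight low black guards that rise 8 mm above the top (4 mm play round the pot's foot). The selector is at its -y end (y = -85 mm). A large red dot on the top, on the +x side of the selector, marks off; seven small white dots mark the programmes, 45 degrees apart.
- seat (a point): Point on the washer's top face at the centre of the pot's place, 50 mm above the desk.
- selector (a joint): Angle (rad) of the black programme selector, which turns endlessly either way about a vertical axis with even friction (about 0.1 N m), no stops and no detents, and stays where it is left. Grows anticlockwise seen from above. 0 and 6.283 (one full turn) are both off: the white pointer then faces the red dot, along the washer's +x. At angle a the pointer faces the washer's +x turned by a.
- selector_axis (a point): Point on the selector's axis, in the middle of its grip bar, 34 mm above the washer's top (84 mm above the desk). The bar is 62 mm long (along the pointer), 14 mm wide and upright-sided, its top 48 mm above the washer's top; under it a round skirt of 68 mm diameter reaches 10 mm above the washer's top. Its axes turn with the selector: x along the pointer, z up.
- selector_tip (a point): The pointer's end on the bar's top, 30 mm from the axis, 48 mm above the washer's top; a white stripe leads to it.
- pot: Lidded stainless pot (lid fixed on, blue), 100 mm diameter at the lid, 96 mm at the foot, 139 mm tall with its handle, 0.4 to 0.75 kg, centre of mass on its axis. Origin: centre of its underside. A rigid black handle bar, 86 mm long along the pot's x, 14 x 14 mm in section, bridges the lid; its centre is 132 mm above the underside. Between its two legs (80 mm apart) the space under the bar is 42 mm high.
- pot_handle (a point): Centre of the pot's handle bar, 132 mm above the pot's underside; x along the bar, z up.
- rest: Low green steel frame, 170 x 170 mm, 9 mm tall, fixed on the desk; origin: its centre at desk level. Inside it stands a square cork-topped pad, 146 x 146 mm, on stiff springs. The height of its flat level top differs each time, from 14 to 50 mm above the desk, and is not reported: lower the pot slowly and feel for it. The pad gives by 0.4 mm per newton (2 to 3 mm under the pot alone), 7 mm at most, then it is hard.
- tuner: Bystander: grey plastic electronic tuner, 65 x 110 x 18 mm, lying flat; origin: centre of its underside
- harmonica: Bystander: chromed ten-hole harmonica, 28 x 102 x 26 mm; origin: centre of its underside
- scraper: Bystander: reed scraper with rosewood handle and steel blade, 160 mm long along its y, 18 mm thick; origin: under the joint of handle and blade
- lifter: Bystander: brass reed lifter like a small spatula, 132 mm long along its y, 5 mm thick; origin: about its middle, underside
- jar: Bystander: closed jar, 60 mm diameter, 75 mm tall; origin: centre of its underside
- screwdriver: Bystander: screwdriver, 160 mm long, lying along its x; origin about its middle, underside

How it is judged:
By the outcome, as a careful person would: the job done as asked, in the order asked, and still so for the second after the job is handed in, with the robot touching nothing.
It also fails if it takes over 72 s, if anything falls off the work surface, if the arm or the gripper's body presses on something with over 40 N, if the wrist force passes 120 N, or if a joint passes its speed limit or range.

## Working session

There is one attempt and no reset: what is moved stays moved. The work goes in short steps, Python scripts to look and compute and a shell command to move; the robot and the scene stay as the last step left them, time stands still between calls to the robot, and variables do not carry over. Pictures are saved under pics/ and viewed, about 8 in all and at most 12, crops included, and the job is handed in when it is done.

```bash
ls; mkdir -p pics; cat > h.py <<'E'
import numpy as np, cv2
from cell import robot, viewer
from scipy.spatial.transform import Rotation as R
def ray(name,u,v,st=None):
    m=viewer.camera_model(name)
    if 'pose' in m: P=np.array(m['pose'])
    else:
        T=np.eye(4);T[:3,3]=st['tool_pos'];T[:3,:3]=R.from_euler('xyz',st['tool_rot']).as_matrix();P=T@np.array(m['mount'])
    d=P[:3,:3]@np.array([(u-m['cx'])/m['fx'],-(v-m['cy'])/m['fy'],-1.]);return P[:3,3],d
def onz(name,u,v,z,st=None):
    o,d=ray(name,u,v,st);return o+d*(z-o[2])/d[2]
E
python3 - <<'E'
from h import *
s=robot.observe();print(s)
for n in("top","scene"):
    cv2.imwrite(f'pics/{n}0.png',viewer.read_camera(n)); m=viewer.camera_model(n);print({k:np.round(v,3).tolist() if not isinstance(v,str) else v for k,v in m.items()})
print(viewer.camera_model('wrist'))
E
```

```text
pics
{'time': 0.0, 'qpos': array([ 1.05595514e+00,  3.42688169e-01,  1.52504274e+00, -1.09205940e-05,
        1.27537257e+00, -1.45996432e-01]), 'qvel': array([-0.00059988,  0.00030564, -0.00053932, -0.00025364,  0.0011898 ,
        0.00157017]), 'joint_efforts': array([-1.77945174e-03, -4.31232190e+01, -2.44211984e+01,  7.16698333e-02,
        5.59657509e-02, -1.19008469e-04]), 'tool_pos': array([0.18918889, 0.48957087, 0.40405371]), 'tool_rot': array([-3.14009638e+00, -2.09461635e-04,  2.77275093e+00]), 'contact_force': array([ 0.33267605,  0.07762961, -0.04448654]), 'torque': array([-0.02311758, -0.07009836,  0.04672514]), 'opening': 0.09173177694378475}
{'fx': 533.272, 'fy': 533.272, 'cx': 276.734, 'cy': 207.423, 'pose': [[-0.001, 0.999, -0.034, 0.506], [-1.0, -0.001, -0.004, -0.019], [-0.004, 0.034, 0.999, 1.464], [0.0, 0.0, 0.0, 1.0]]}
{'fx': 411.455, 'fy': 411.455, 'cx': 278.393, 'cy': 210.485, 'pose': [[-0.658, -0.573, 0.489, 1.111], [0.753, -0.484, 0.446, 0.502], [-0.019, 0.661, 0.75, 0.964], [0.0, 0.0, 0.0, 1.0]]}
{'fx': 373.3055881053451, 'fy': 373.3055881053451, 'cx': 280.5644050467578, 'cy': 206.2818623188756, 'mount': array([[ 3.46044834e-04,  9.62251615e-01,  2.72161183e-01,
         7.30633148e-02],
       [ 9.99999929e-01, -2.92115134e-04, -2.38669414e-04,
         3.49720852e-04],
       [-1.50157628e-04,  2.72161246e-01, -9.62251648e-01,
         2.06973121e-02],
       [ 0.00000000e+00,  0.00000000e+00,  0.00000000e+00,
         1.00000000e+00]])}
```

View pics/top0.png

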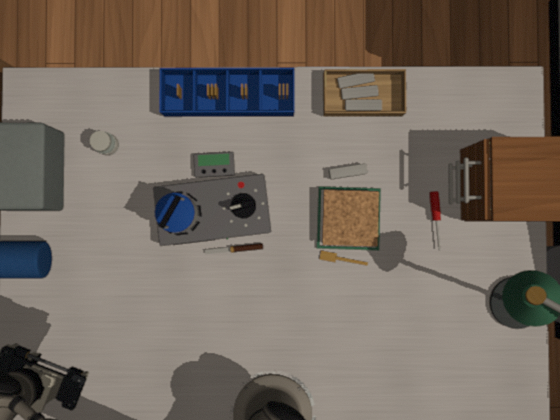

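View pics/scene0.png

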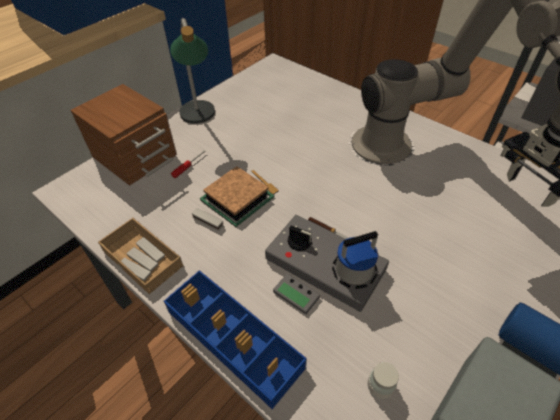

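The top view shows the washer centred near (212,209), the pot near (175,213), the selector near (243,206) with the pointer towards the left, the red dot at (241,185) and the pad at (349,218). I'll zoom in on the washer and fit the colours.

```bash
python3 - <<'E'
from h import *
im=cv2.imread('pics/top0.png')
c=cv2.resize(im[160:260,140:280],None,fx=5.5,fy=5.5,interpolation=cv2.INTER_CUBIC);cv2.imwrite('pics/c1.png',c)
hsv=cv2.cvtColor(im,cv2.COLOR_BGR2HSV)
def blob(lo,hi,roi,z,n):
    x0,y0,x1,y1=roi;m=np.zeros(im.shape[:2],np.uint8);m[y0:y1,x0:x1]=cv2.inRange(hsv,lo,hi)[y0:y1,x0:x1]
    k,l,st,ce=cv2.connectedComponentsWithStats(m);i=1+np.argmax(st[1:,4]);ys,xs=np.nonzero(l==i)
    r=cv2.minAreaRect(np.c_[xs,ys].astype(np.float32));print(n,st[i],ce[i],r,onz('top',*ce[i],z),onz('top',*r[0],z));return r
blob((0,120,80),(8,255,255),(225,170,260,200),.05,'red')
blob((105,120,40),(125,255,255),(140,170,215,250),.16,'lid')
r=blob((8,60,60),(25,255,255),(315,180,385,255),.03,'cork')
r=blob((70,80,20),(95,255,255),(310,180,385,255),.009,'frame');print([onz('top',*p,.009)[:2].round(4) for p in cv2.boxPoints(r)])
r=blob((0,0,60),(180,60,125),(145,165,280,250),.05,'washer');print([onz('top',*p,.05)[:2].round(4) for p in cv2.boxPoints(r)])
E
```

```text
red [238 182   6   6  32] [240.5 184.5] ((240.5, 184.5), (5.0, 5.0), 90.0) [0.61510378 0.08356245 0.05      ] [0.61510378 0.08356245 0.05      ]
lid [ 155  193   39   40 1000] [175.042 212.115] ((174.0, 212.5), (39.0, 38.0), 90.0) [0.53906814 0.23575651 0.16      ] [0.53812745 0.23830345 0.16      ]
cork [ 322  189   57   58 3132] [350.08876117 217.58748404] ((350.369384765625, 217.70472717285156), (56.256080627441406, 56.42268371582031), 1.5911402702331543) [ 0.5272776  -0.20968497  0.03      ] [ 0.52696209 -0.21043688  0.03      ]
frame [319 187  61   4  83] [347.22891566 188.28915663] ((349.0, 188.5), (60.0, 3.0), 0.0) [ 0.60760903 -0.20509716  0.009     ] [ 0.60702766 -0.20992896  0.009     ]
[array([ 0.603, -0.128]), array([ 0.6112, -0.128 ]), array([ 0.6111, -0.2918]), array([ 0.6028, -0.2918])]
washer [ 145  165  127   81 5943] [212.40181726 205.35537607] ((205.55654907226562, 202.33319091796875), (77.69242095947266, 123.86917114257812), 83.54118347167969) [0.55970397 0.15807645 0.05      ] [0.56774803 0.17628825 0.05      ]
[array([0.6522, 0.3522]), array([0.689 , 0.0245]), array([0.4838, 0.0013]), array([0.4471, 0.3273])]
```

View pics/c1.png

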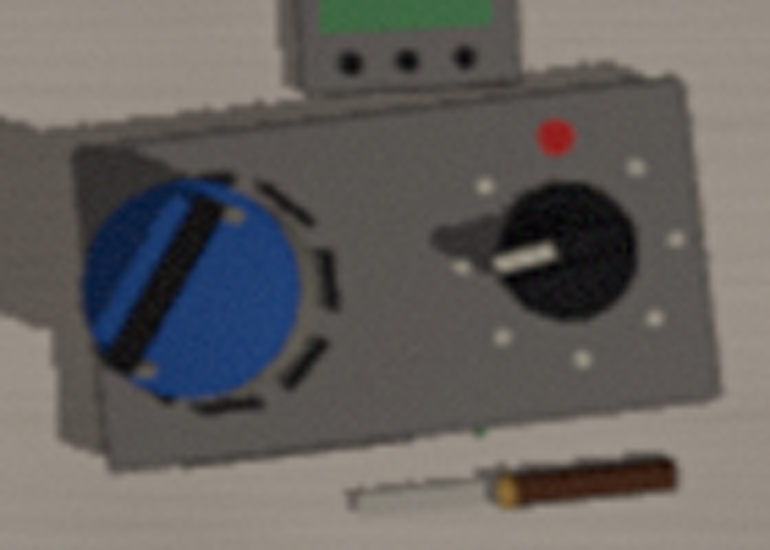

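The crop shows a pointer stripe from (555,250) to (497,264), the red dot at (556,137), the opposite dot at (582,359) and the handle from (208,197) to (120,372). So the turn is about 97° clockwise. Next I'll convert these to world coordinates.

```bash
python3 - <<'E'
from h import *
p=lambda x,y:((x+.5)/5.5-.5+140,(y+.5)/5.5-.5+160)
w=lambda x,y,z:onz('top',*p(x,y),z)[:2]
an=lambda d:np.degrees(np.arctan2(d[1],d[0]))
D=[(485,186),(655,318),(636,167),(503,337),(676,239),(461,267),(582,359)]
W=np.array([w(*d,.05) for d in D]); print(W.round(4))
(c,r)=cv2.minEnclosingCircle(W.astype(np.float32));A=np.c_[2*W,np.ones(7)];s=np.linalg.lstsq(A,(W**2).sum(1),rcond=None)[0];ax=s[:2];print('axis',ax,c,r)
red=w(556,137,.05);print('red',red,an(red-ax), an(W-ax) if 0 else [round(an(q-ax),1) for q in W])
C=[w(*q,.05) for q in((75,150),(680,78),(718,398),(112,470))];print('corners',np.round(C,4),np.mean(C,0))
for a,b in((1,0),(2,3),(2,1),(3,0)):print(an(C[a]-C[b]) if 0 else (an(np.array(C[b])-C[a]),np.linalg.norm(np.array(C[b])-C[a])))
s0,s1=w(555,250,.098),w(497,264,.098);print('stripe',s0,s1,an(s1-s0),'from axis',an(s1-ax),np.linalg.norm(s1-ax))
h0,h1=w(208,197,.189),w(120,372,.189);print('handle',(h0+h1)/2,an(h0-h1),np.linalg.norm(h0-h1))
im=cv2.imread('pics/top0.png');c=cv2.resize(im[175:262,305:395],None,fx=6,fy=6,interpolation=cv2.INTER_CUBIC)
s=cv2.imread('pics/scene0.png');d=cv2.resize(s[160:232,180:295],None,fx=5,fy=5,interpolation=cv2.INTER_CUBIC)
o=np.zeros((900,600,3),np.uint8);cv2.imwrite('pics/pad.png',np.hstack([c[:522,:],np.pad(d,((0,522-360),(0,0),(0,0)))[:, :][:,:]])[:,:1200] if 0 else c);cv2.imwrite('pics/pads.png',d)
E
```

```text
[[0.5914 0.1173]
 [0.5276 0.0352]
 [0.6005 0.0444]
 [0.5185 0.1085]
 [0.5657 0.0251]
 [0.5523 0.1288]
 [0.5079 0.0704]]
axis [0.55946774 0.07667431] (0.5594013333320618, 0.07688796520233154) 0.05252142995595932
red [0.61510332 0.08307915] 6.567053975409283 [np.float64(51.8), np.float64(-127.5), np.float64(-38.1), np.float64(142.2), np.float64(-83.1), np.float64(97.8), np.float64(-173.0)]
corners [[0.609  0.3157]
 [0.6436 0.0232]
 [0.4891 0.0048]
 [0.4546 0.2967]] [0.54908444 0.16009275]
(np.float64(96.74562077009699), np.float64(0.29453127869523593))
(np.float64(96.73600473560096), np.float64(0.29391046945916155))
(np.float64(6.766880120398227), np.float64(0.15562822090807973))
(np.float64(6.995515189254129), np.float64(0.15558036253345253))
stripe [0.55863081 0.08000373] [0.55212199 0.10703492] 103.53848471119996 from axis 103.6013294343907 0.03123661938617386
handle [0.54029373 0.2435833 ] -26.43391717876898 0.08504005044665132
```

View pics/pad.png

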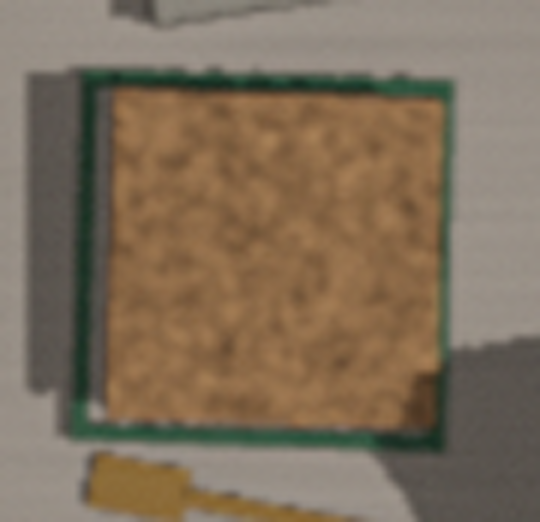

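```bash
python3 - <<'E'
from h import *
p=lambda x,y:((x+.5)/6-.5+305,(y+.5)/6-.5+175)
F=[(82,70),(452,80),(442,450),(70,437)];K=[(110,88),(442,98),(436,430),(106,418)]
f=np.array([onz('top',*p(*q),.009)[:2] for q in F]);print('frame',f.mean(0),np.linalg.norm(f-np.roll(f,1,0),axis=1))
for z in(.014,.03,.04,.05):
    k=np.array([onz('top',*p(*q),z)[:2] for q in K]);print(z,k.mean(0),np.linalg.norm(k-np.roll(k,1,0),axis=1).mean())
E
R='[26.5,-29.5,0,0,0,-4]'
python3 -m creep '[[[26.5,-29.5,0,0,0,-4],[26.5,-29.5,0,0,0,-4],[26.5,-29.5,0,0,0,-4],[26.5,-29.5,0,0,0,-4],[26.5,-29.5,0,0,0,-4]]]' -1 30
python3 -m creep '[[[26.5,-29.5,0,0,0,-4],[26.5,-29.5,0,0,0,-4],[26.5,-29.5,0,0,0,-4],[26.5,-29.5,0,0,0,-4],[26.5,-29.5,0,0,0,-4]]]'
```

```text
frame [ 0.52719392 -0.20722244] [0.16690877 0.1683937  0.16813942 0.16868597]
0.014 [ 0.52742708 -0.21200886] 0.14987960205873194
0.03 [ 0.52719442 -0.20987512] 0.14822552449010623
0.04 [ 0.52704901 -0.20854153] 0.1471917260097152
0.05 [ 0.5269036  -0.20720794] 0.14615792752932405
time: 0.52
tool_pos: [0.32, 0.3411, 0.4018]
tool_rot: [-3.138, -0.003, 2.424]
contact_force: [1.0, 0.4, 0.5]
opening: 0.0918
time: 0.93
tool_pos: [0.4564, 0.1848, 0.4009]
tool_rot: [-3.136, -0.004, 2.058]
contact_force: [0.5, 1.4, -0.9]
opening: 0.092
```

```bash
python3 -m creep '[[[30,-31,0,0,0,-4],[30,-31,0,0,0,-4],[22,-23,0,0,0,-3],[13,-14,0,0,0,-2],[0,0,0,0,0,0]]]'
python3 -m creep '[[[0,0,0,0,0,0],[0,0,0,0,0,0]]]'
python3 - <<'E'
from h import *
s=robot.observe();print(s['tool_pos'],np.degrees(s['tool_rot']))
cv2.imwrite('pics/w1.png',viewer.read_camera('wrist'))
E
```

```text
time: 1.35
tool_pos: [0.5539, 0.0782, 0.3985]
tool_rot: [-3.134, -0.003, 1.807]
contact_force: [-1.1, 0.4, 0.5]
opening: 0.0916
time: 1.52
tool_pos: [0.5541, 0.0774, 0.3972]
tool_rot: [-3.131, -0.004, 1.806]
contact_force: [0.4, 0.2, 0.2]
opening: 0.0921
[0.55405024 0.07735886 0.39716249] [-179.39223713   -0.21341094  103.47206702]
```

View pics/w1.png

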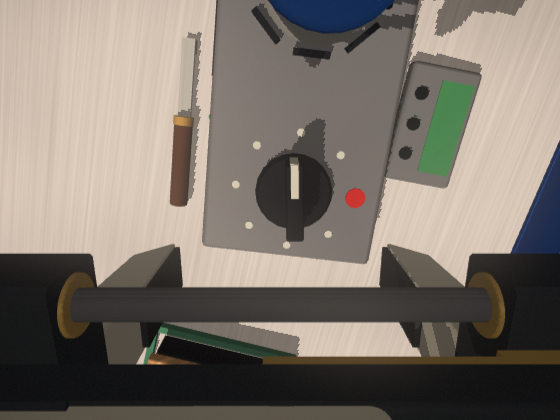

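The bar lies along (294,157)–(295,240), the red dot is at (355,198), and the white dots ring the selector. I'll refine the axis and angles from this view.

```bash
cat >> h.py <<'E'
an=lambda d:np.degrees(np.arctan2(d[1],d[0]))
E
python3 - <<'E'
from h import *
s=robot.observe()
w=lambda x,y,z:onz('wrist',x,y,z,s)[:2]
D=[(301,132),(340.5,155),(328,234),(286.5,244.5),(249,225),(236,184),(257,145)]
W=np.array([w(*d,.05) for d in D]);q=np.linalg.lstsq(np.c_[2*W,np.ones(7)],(W**2).sum(1),rcond=None)[0];ax=q[:2]
red=w(355,198,.05);print('axis',ax,'red',an(red-ax),[round(an(v-ax),1) for v in W],np.linalg.norm(W-ax,axis=1).round(4))
a,b=w(294,157,.098),w(295,240,.098);print('bar',(a+b)/2,an(a-b),np.linalg.norm(a-b))
E
```

```text
axis [0.56270153 0.07681444] red 6.808057314374149 [np.float64(97.1), np.float64(51.9), np.float64(-38.3), np.float64(-83.3), np.float64(-128.0), np.float64(-173.2), np.float64(141.8)] [0.0523 0.0519 0.0522 0.0519 0.0522 0.052  0.052 ]
bar [0.56128183 0.08071867] 104.7748068639859 0.06606340641262468
```

```bash
python3 -m creep '[[[3,0,-35,0,-0.6,0.2],[3,0,-35,0,0,0],[1,0,-35,0,0,0],[0,0,-20,0,0,0],[0,0,0,0,0,0]]]'
python3 -m creep '[[[0,0,0,0,0,0]]]'; python3 -c "
from h import *
s=robot.observe();print(s['tool_pos'],np.degrees(s['tool_rot']))"
```

```text
time: 1.98
tool_pos: [0.557, 0.0839, 0.272]
tool_rot: [3.134, -0.0, 1.821]
contact_force: [-1.2, 0.2, -0.1]
opening: 0.0919
time: 2.07
tool_pos: [0.5564, 0.085, 0.2719]
tool_rot: [3.135, -0.001, 1.823]
contact_force: [0.6, -0.1, 0.5]
opening: 0.0914
[0.55639019 0.08504982 0.27192559] [ 1.79637745e+02 -5.97104411e-02  1.04449280e+02]
```

```bash
python3 -m creep '[[[4,-7,-8,0,0,-0.5],[0,0,-8,0,0,0],[0,0,-8,0,0,0],[0,0,0,0,0,0],[0,0,0,0,0,0]]]'
python3 -c "
from h import *
s=robot.observe();print(s['tool_pos'],np.degrees(s['tool_rot']))"
```

```text
time: 2.48
tool_pos: [0.5616, 0.079, 0.2513]
tool_rot: [3.127, 0.001, 1.816]
contact_force: [0.8, 0.1, -0.3]
opening: 0.0921
[0.56160477 0.07900668 0.25130893] [1.79144928e+02 4.94666942e-02 1.04070107e+02]
```

```bash
python3 -m creep '[[[0,-2,-3,-0.2,0.8,0],[0,0,-1,0,0,0],[0,0,0,0,0,0],[0,0,0,0,0,0]]]'
python3 -c "
from h import *
s=robot.observe();print(s['tool_pos'],np.degrees(s['tool_rot']))"
```

```text
time: 2.82
tool_pos: [0.5621, 0.0766, 0.2482]
tool_rot: [3.14, 0.001, 1.816]
contact_force: [0.3, 0.3, 0.5]
opening: 0.0918
[0.56205945 0.07657168 0.24823927] [1.79931255e+02 8.42294868e-02 1.04052632e+02]
```

```bash
python3 -m creep '[[[0,0,0,0,0,0],[0,0,0,0,0,0],[0,0,0,0,0,0],[0,0,0,0,0,0],[0,0,0,0,0,0]]]' 1 25
python3 -m creep '[[[0,0,0,0,0,0],[0,0,0,0,0,0],[0,0,0,0,0,0],[0,0,0,0,0,0],[0,0,0,0,0,0]]]'
python3 -c "
from h import *
s=robot.observe();print(s['tool_pos'],np.degrees(s['tool_rot']),s['torque'],s['contact_force'])"
```

```text
time: 3.23
tool_pos: [0.5622, 0.0766, 0.2487]
tool_rot: [3.139, 0.002, 1.816]
contact_force: [0.6, 0.0, -0.8]
opening: 0.063
time: 3.65
tool_pos: [0.5621, 0.0767, 0.2488]
tool_rot: [3.139, 0.002, 1.816]
contact_force: [0.4, 0.1, -1.1]
opening: 0.0298
[0.56214909 0.07667347 0.24880701] [1.79871144e+02 9.53705730e-02 1.04057904e+02] [-0.06250983  0.03808816  0.00125224] [ 0.35623864  0.10505044 -1.09718074]
```

Fingers are slow; close the rest of the way.

```bash
python3 -m creep '[[[0,0,0,0,0,0],[0,0,0,0,0,0],[0,0,0,0,0,0],[0,0,0,0,0,0],[0,0,0,0,0,0]]]'
python3 -c "
from h import *
s=robot.observe();print(s['tool_pos'],np.degrees(s['tool_rot']),s['torque'],s['contact_force'])"
```

```text
time: 4.07
tool_pos: [0.5619, 0.0766, 0.2488]
tool_rot: [3.14, 0.002, 1.817]
contact_force: [-0.3, -0.2, -0.7]
opening: 0.0138
[0.56185549 0.07659287 0.24879083] [1.79932746e+02 9.62777551e-02 1.04082471e+02] [-0.11470083  0.08738201  0.07023163] [-0.27295637 -0.24384096 -0.72648855]
```

```bash
python3 -m creep '[[[0,0,0,0,0,-4],[0,0,0,0,0,-5],[0,0,0,0,0,-5],[0,0,0,0,0,-5],[0,0,0,0,0,-4]]]'
python3 -c "
from h import *
s=robot.observe();print(s['tool_pos'],np.degrees(s['tool_rot']),s['torque'],s['contact_force'])"
```

```text
time: 4.48
tool_pos: [0.562, 0.0767, 0.2488]
tool_rot: [3.14, 0.002, 1.4]
contact_force: [0.6, -0.4, 0.2]
opening: 0.0136
[0.5619615  0.07672574 0.24882039] [1.79902264e+02 1.01124594e-01 8.02142410e+01] [-0.09923278  0.1885843   0.06433711] [ 0.5823609  -0.3786891   0.21546831]
```

```bash
python3 -m creep '[[[0,0,0,0,0,-5],[0,0,0,0,0,-5],[0,0,0,0,0,-5],[0,0,0,0,0,-5],[0,0,0,0,0,-5]]]'
python3 -m creep '[[[0,0,0,0,0,-5],[0,0,0,0,0,-5],[0,0,0,0,0,-5],[0,0,0,0,0,-5],[0,0,0,0,0,-5]]]'
python3 -m creep '[[[0,0,0,0,0,-5],[0,0,0,0,0,-5],[0,0,0,0,0,-5],[0,0,0,0,0,-4],[0,0,0,0,0,0]]]'
python3 -c "
from h import *
s=robot.observe();print(s['tool_pos'],np.degrees(s['tool_rot']),s['torque'],s['contact_force'])"
```

```text
time: 4.9
tool_pos: [0.5621, 0.0768, 0.2488]
tool_rot: [3.139, 0.002, 0.943]
contact_force: [0.5, -0.4, -0.2]
opening: 0.0138
time: 5.32
tool_pos: [0.5623, 0.0768, 0.2488]
tool_rot: [3.139, 0.001, 0.484]
contact_force: [0.4, -0.0, 0.8]
opening: 0.0139
time: 5.73
tool_pos: [0.5624, 0.0767, 0.2488]
tool_rot: [3.139, 0.001, 0.132]
contact_force: [-0.8, -1.4, 0.1]
opening: 0.0136
[0.56243418 0.07674757 0.24880808] [1.79834192e+02 6.04536915e-02 7.58582326e+00] [-0.05026966  0.31329382 -0.11373956] [-0.79144583 -1.36056845  0.07069405]
```

Turn the last bit, release, and rise.

```bash
python3 -m creep '[[[0,0,0,0,0,-0.8],[0,0,0,0,0,0]]]'
python3 -m creep '[[[0,0,0,0,0,0],[0,0,0,0,0,0],[0,0,0,0,0,0],[0,0,0,0,0,0],[0,0,0,0,0,0]]]' -1
python3 -m creep '[[[0,0,0,0,0,0],[0,0,5,0,0,0],[0,0,15,0,0,0],[0,0,25,0,0,0],[0,0,30,0,0,0]]]'
python3 -m creep '[[[0,0,35,0,0,0],[0,0,35,0,0,0],[0,0,20,0,0,0],[0,0,0,0,0,0],[0,0,0,0,0,0]]]'
python3 - <<'E'
from h import *
s=robot.observe();print(s['tool_pos'],np.degrees(s['tool_rot']))
cv2.imwrite('pics/w2.png',viewer.read_camera('wrist'))
E
```

```text
time: 5.9
tool_pos: [0.5624, 0.0767, 0.2488]
tool_rot: [3.139, 0.001, 0.121]
contact_force: [-0.7, 0.0, 0.3]
opening: 0.0137
time: 6.32
tool_pos: [0.5627, 0.0768, 0.2488]
tool_rot: [3.139, 0.0, 0.125]
contact_force: [-0.3, -0.6, 0.9]
opening: 0.0427
time: 6.73
tool_pos: [0.5607, 0.0767, 0.3202]
tool_rot: [3.141, 0.014, 0.126]
contact_force: [0.2, -0.2, 0.5]
opening: 0.0757
time: 7.15
tool_pos: [0.5599, 0.0768, 0.4226]
tool_rot: [3.139, 0.003, 0.126]
contact_force: [0.2, -0.0, 0.1]
opening: 0.0916
[0.55988074 0.07680733 0.42258292] [1.79866939e+02 1.73578568e-01 7.22106646e+00]
```

View pics/w2.png

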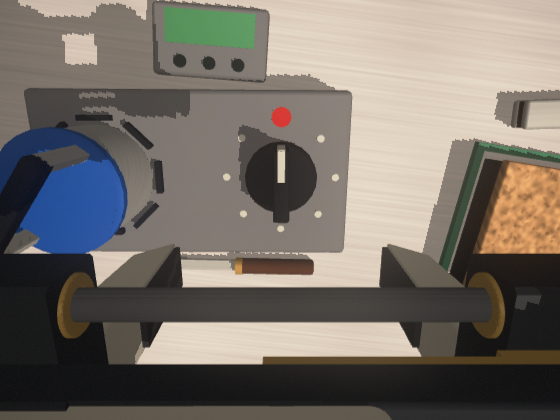

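The pointer stripe (281,145)–(281,182) points straight at the red dot (281,117). I'll check it numerically and move over the pot.

```bash
python3 - <<'E'
from h import *
s=robot.observe();w=lambda x,y,z:onz('wrist',x,y,z,s)[:2]
print(an(w(281.5,117,.05)-w(281,229,.05)),an(w(281,145,.098)-w(281.3,221,.098)))
E
python3 -m creep '[[[-4,30,0,0,0,-6],[-4,33,0,0,0,-6.5],[-4,33,0,0,0,-6.5],[-4,33,0,0,0,-6.5],[-3,25,0,0,0,-5]]]'
python3 -m creep '[[[-1,10,0,0,0,-3],[0,0,0,0,0,0],[0,0,0,0,0,0]]]'
python3 - <<'E'
from h import *
s=robot.observe();print(s['tool_pos'],np.degrees(s['tool_rot']))
cv2.imwrite('pics/w3.png',viewer.read_camera('wrist'))
E
```

```text
7.0164414650103915 7.485899236596072
time: 7.62
tool_pos: [0.5402, 0.2304, 0.4146]
tool_rot: [3.132, 0.014, -0.437]
contact_force: [0.6, 0.3, 0.2]
opening: 0.0919
time: 7.87
tool_pos: [0.5372, 0.2461, 0.4084]
tool_rot: [3.125, 0.022, -0.488]
contact_force: [-0.2, 0.5, 0.4]
opening: 0.0914
[0.53717576 0.24607618 0.40839255] [179.07700283   1.25164415 -27.95940864]
```

View pics/w3.png

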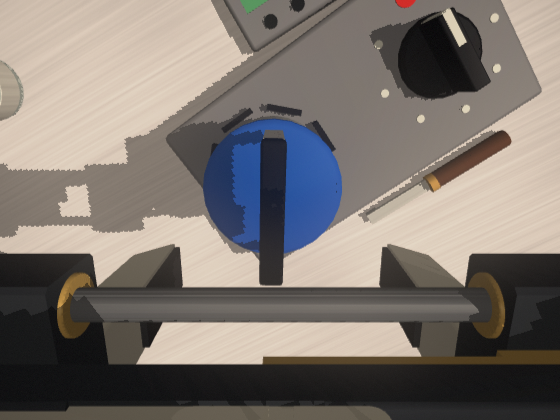

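The selector is within 0.5° of off. The handle bar runs from (273,139) to (271,283).

```bash
python3 - <<'E'
from h import *
s=robot.observe();w=lambda x,y,z:onz('wrist',x,y,z,s)[:2]
a,b=w(273.5,139,.189),w(271,283,.189);print((a+b)/2,an(a-b),np.linalg.norm(a-b))
# tilt correction vector
Rm=R.from_euler('xyz',s['tool_rot']);t=R.from_euler('xyz',[np.pi,0,np.radians(-26.5)]);print(np.degrees((t*Rm.inv()).as_rotvec()))
E
```

```text
[0.54433743 0.2435989 ] -29.26950678735531 0.08400057806769572
[ 0.2463944  -1.56239583  1.47889422]
```

```bash
python3 -m creep '[[[3,-2,-10,0.2,-1.5,0],[2,0,-18,0,0,0],[0,0,-18,0,0,0],[0,0,-10,0,0,0],[0,0,0,0,0,0]]]'
python3 - <<'E'
from h import *
s=robot.observe();print(s['tool_pos'],np.degrees(s['tool_rot']))
Rm=R.from_euler('xyz',s['tool_rot']);t=R.from_euler('xyz',[np.pi,0,np.radians(-28)]);print(np.degrees((t*Rm.inv()).as_rotvec()))
E
```

```text
time: 8.33
tool_pos: [0.5435, 0.2374, 0.3485]
tool_rot: [3.139, -0.0, -0.486]
contact_force: [-0.5, 0.7, -0.2]
opening: 0.0915
[0.54351452 0.23743222 0.34850873] [ 1.79829739e+02 -1.87323137e-03 -2.78457182e+01]
[ 0.15131623 -0.07807508 -0.1542789 ]
```

```bash
python3 -m creep '[[[-1,4,-4,0.1,0,0],[0,2,-3,0,0,0],[0,0,0,0,0,0],[0,0,0,0,0,0]]]'
python3 -c "
from h import *
s=robot.observe();print(s['tool_pos'],np.degrees(s['tool_rot']))"
```

```text
time: 8.67
tool_pos: [0.5434, 0.2412, 0.3415]
tool_rot: [3.14, 0.001, -0.487]
contact_force: [0.7, -0.3, -0.5]
opening: 0.092
[0.54341952 0.24117158 0.34146681] [ 1.79894309e+02  4.40481893e-02 -2.79225462e+01]
```

```bash
python3 -m creep '[[[-1,2,0,0,0,0],[0,0,0,0,0,0],[0,0,0,0,0,0],[0,0,0,0,0,0],[0,0,0,0,0,0]]]' 1 25
python3 -m creep '[[[0,0,0,0,0,0],[0,0,0,0,0,0],[0,0,0,0,0,0],[0,0,0,0,0,0],[0,0,0,0,0,0]]]'
python3 -m creep '[[[0,0,0,0,0,0],[0,0,0,0,0,0],[0,0,0,0,0,0],[0,0,0,0,0,0],[0,0,0,0,0,0]]]' - 50
python3 -c "
from h import *
s=robot.observe();print(s['tool_pos'],np.degrees(s['tool_rot']),s['torque'],s['contact_force'])"
```

```text
time: 9.08
tool_pos: [0.5425, 0.2437, 0.3437]
tool_rot: [-3.141, -0.002, -0.486]
contact_force: [0.1, -0.0, -0.5]
opening: 0.0632
time: 9.5
tool_pos: [0.5425, 0.2438, 0.344]
tool_rot: [-3.14, -0.003, -0.486]
contact_force: [-0.0, 0.2, -0.7]
opening: 0.0298
time: 9.92
tool_pos: [0.5425, 0.244, 0.3438]
tool_rot: [-3.14, -0.002, -0.486]
contact_force: [0.4, 0.3, 0.2]
opening: 0.0135
[0.54251074 0.24399235 0.34380462] [-1.79904683e+02 -1.17125876e-01 -2.78535025e+01] [ 0.00084751  0.20010602 -0.0021516 ] [0.44391264 0.30714665 0.19643928]
```

Gripped, with the pot's underside 0.2938 m below the TCP. Lift gently.

```bash
python3 -m creep '[[[0,0,3,0,0,0],[0,0,3,0,0,0],[0,0,5,0,0,0],[0,0,5,0,0,0],[0,0,8,0,0,0]]]'
python3 -m creep '[[[0,0,12,0,0,0],[0,0,12,0,0,0],[0,0,12,0,0,0],[0,0,0,0,0,0],[0,0,0,0,0,0]]]'
python3 - <<'E'
from h import *
s=robot.observe();print(s['tool_pos'],np.degrees(s['tool_rot']),s['torque'],s['contact_force'])
cv2.imwrite('pics/w4.png',np.hstack([viewer.read_camera('scene')[150:350,200:450],viewer.read_camera('wrist')[0:200:,100:460]]))
E
```

```text
time: 10.33
tool_pos: [0.5415, 0.2434, 0.3651]
tool_rot: [3.135, 0.005, -0.486]
contact_force: [-1.0, 0.3, -4.1]
opening: 0.0135
time: 10.75
tool_pos: [0.5414, 0.2433, 0.4064]
tool_rot: [3.137, 0.003, -0.486]
contact_force: [-0.6, 0.1, -5.1]
opening: 0.0136
[0.5413513  0.24330518 0.40635257] [ 1.79749356e+02  1.73491107e-01 -2.78546862e+01] [0.01456971 0.10857582 0.04751678] [-0.60323051  0.07721199 -5.0618298 ]
```

View pics/w4.png

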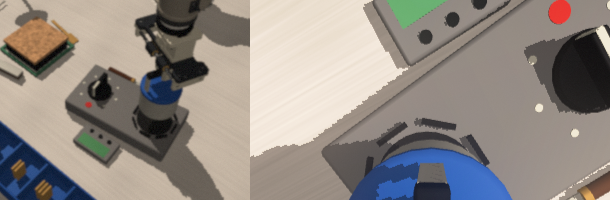

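The pot hangs clear and upright (5 N, about 0.5 kg). Raise it further, then carry it across.

```bash
python3 -m creep '[[[0,0,15,0,0,0],[0,0,15,0,0,0],[0,-8,15,0,0,0],[0,-16,5,0,0,0],[0,-24,0,0,0,0]]]'
python3 -m creep '[[[-1,-28,0,0,0,0],[-1,-28,0,0,0,0],[-1,-28,0,0,0,0],[-1,-28,0,0,0,0],[-1,-28,0,0,0,0]]]'
python3 -m creep '[[[-1,-28,0,0,0,0],[-1,-28,0,0,0,0],[-1,-28,0,0,0,0],[-1,-28,0,0,0,0],[-1,-28,0,0,0,0]]]'
python3 - <<'E'
from h import *
s=robot.observe();print(s['tool_pos'],np.degrees(s['tool_rot']),s['torque'],s['contact_force'])
E
```

```text
time: 11.27
tool_pos: [0.5403, 0.1977, 0.4521]
tool_rot: [3.132, 0.012, -0.481]
contact_force: [-0.4, -1.5, -4.5]
opening: 0.0138
time: 11.68
tool_pos: [0.5338, 0.0539, 0.4485]
tool_rot: [3.129, 0.017, -0.476]
contact_force: [1.0, -0.3, -4.5]
opening: 0.0133
time: 12.1
tool_pos: [0.5268, -0.0929, 0.4445]
tool_rot: [3.128, 0.024, -0.476]
contact_force: [0.8, -1.0, -5.5]
opening: 0.0136
[ 0.52681436 -0.09285007  0.44451861] [179.20527335   1.39062148 -27.24610182] [ 0.01667284 -0.01837603 -0.00777956] [ 0.82869837 -0.98293385 -5.45513719]
```

```bash
python3 -m creep '[[[0,-28,0,0,-0.3,0],[0,-28,0,0,-0.3,0],[0,-24,0,0,-0.3,0],[0,-15,0,0,-0.3,0],[0,-6,0,0,0,0]]]'
python3 -m creep '[[[0,0,0,0,0,0],[0,0,0,0,0,0],[0,0,0,0,0,0]]]'
python3 - <<'E'
from h import *
s=robot.observe();print(s['tool_pos'],np.degrees(s['tool_rot']),s['torque'],s['contact_force'])
Rm=R.from_euler('xyz',s['tool_rot']);t=R.from_euler('xyz',[np.pi,0,np.radians(-27.5)]);print(np.degrees((t*Rm.inv()).as_rotvec()))
cv2.imwrite('pics/w5.png',viewer.read_camera('wrist'))
E
```

```text
time: 12.52
tool_pos: [0.5249, -0.2033, 0.4399]
tool_rot: [3.135, 0.012, -0.48]
contact_force: [-0.3, 0.5, -4.5]
opening: 0.0138
time: 12.77
tool_pos: [0.5247, -0.2037, 0.4379]
tool_rot: [3.136, 0.016, -0.483]
contact_force: [0.8, 0.5, -4.5]
opening: 0.0138
[ 0.52467721 -0.20368952  0.43793617] [179.67837729   0.91841221 -27.64764973] [0.09178682 0.10531516 0.04701915] [ 0.79659018  0.46664507 -4.54807431]
[-0.14003865 -0.96296572  0.14506848]
```

View pics/w5.png

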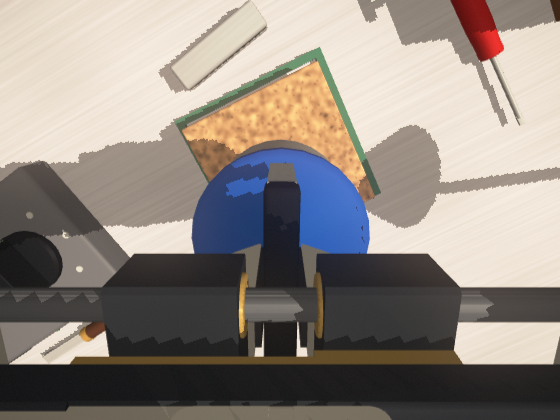

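The frame's outer corners are at (319,47), (177,121) and (380,195); the cork's are at (317,62) and (183,128).

```bash
python3 - <<'E'
from h import *
s=robot.observe();w=lambda x,y,z:onz('wrist',x,y,z,s)[:2]
a,b,c=w(177,121,.009),w(319,47,.009),w(380,195,.009);print(a,b,c,'mid',(a+c)/2,np.linalg.norm(a-b),np.linalg.norm(b-c))
for z in (.014,.03,.05):print(z,w(183,128,z),w(317,62,z),np.linalg.norm(w(183,128,z)-w(317,62,z)), w(183,128,z)+[-.073,-.073])
E
```

```text
[ 0.61562657 -0.12873335] [ 0.61126586 -0.29458559] [ 0.44010317 -0.28806177] mid [ 0.52786487 -0.20839756] 0.16590956647946115 0.17128697214354904
0.014 [ 0.60623199 -0.13181591] [ 0.59933223 -0.28596979] 0.15430821402238928 [ 0.53323199 -0.20481591]
0.03 [ 0.60555982 -0.13599831] [ 0.59893463 -0.28401801] 0.14816789902825006 [ 0.53255982 -0.20899831]
0.05 [ 0.60471962 -0.1412263 ] [ 0.59843763 -0.28157828] 0.1404925052855759 [ 0.53171962 -0.2142263 ]
```

```bash
python3 -m creep '[[[3,-3,-10,-0.1,-0.9,0],[0,-1,-15,0,0,0],[0,0,-15,0,0,0],[0,0,-15,0,0,0],[0,0,-8,0,0,0]]]'
python3 -m creep '[[[0,0,-3,0,0,0],[0,0,0,0,0,0],[0,0,0,0,0,0]]]'
cat > st.py <<'E'
from h import *
s=robot.observe();print(s['tool_pos'].round(4),s['torque'].round(2),s['contact_force'].round(1),'bottom',s['tool_pos'][2]-.2938)
Rm=R.from_euler('xyz',s['tool_rot']);t=R.from_euler('xyz',[np.pi,0,s['tool_rot'][2]]);print(np.degrees((t*Rm.inv()).as_rotvec()).round(2))
E
python3 st.py
```

```text
time: 13.23
tool_pos: [0.5289, -0.2013, 0.3763]
tool_rot: [-3.14, -0.006, -0.474]
contact_force: [-1.5, 0.5, -5.6]
opening: 0.0133
time: 13.48
tool_pos: [0.5291, -0.1989, 0.3721]
tool_rot: [-3.139, -0.002, -0.471]
contact_force: [0.2, -0.6, -5.6]
opening: 0.0134
[ 0.5291 -0.1989  0.3721] [ 0.02  0.22 -0.03] [ 0.2 -0.6 -5.6] bottom 0.078310746151588
[-0.06  0.18 -0.  ]
```

```bash
python3 -m creep '[[[-1,-5,-3,0,0.2,0],[-0.5,-4,-3,0,0,0],[0,-1,-3,0,0,0],[0,0,-3,0,0,0],[0,0,0,0,0,0]]]'
python3 -m creep '[[[0,0,0,0,0,0],[0,0,0,0,0,0]]]'
python3 st.py
```

```text
time: 13.9
tool_pos: [0.528, -0.2102, 0.3619]
tool_rot: [-3.141, -0.004, -0.471]
contact_force: [-0.3, -0.0, -5.1]
opening: 0.0138
time: 14.07
tool_pos: [0.5279, -0.2105, 0.3618]
tool_rot: [-3.141, -0.004, -0.471]
contact_force: [0.1, -0.4, -5.1]
opening: 0.0136
[ 0.5279 -0.2105  0.3618] [-0.01  0.14  0.04] [ 0.1 -0.4 -5.1] bottom 0.06802696745078013
[ 0.1   0.22 -0.  ]
```

Bottom at 68 mm. From here, 2 mm rows, watching the force.

```bash
python3 -m creep '[[[0,1,-2,0,0.2,0],[0,1,-2,0,0,0],[0,0,-2,0,0,0],[0,0,-2,0,0,0],[0,0,0,0,0,0]]]'
python3 -m creep '[[[0,0,-2,0,0,0],[0,0,-2,0,0,0],[0,0,0,0,0,0],[0,0,0,0,0,0]]]'
python3 st.py
```

```text
time: 14.48
tool_pos: [0.528, -0.2081, 0.3533]
tool_rot: [3.14, -0.001, -0.471]
contact_force: [-0.7, 0.4, -6.0]
opening: 0.0136
time: 14.82
tool_pos: [0.528, -0.208, 0.3487]
tool_rot: [3.14, -0.001, -0.471]
contact_force: [0.1, 0.3, -4.1]
opening: 0.0131
[ 0.528  -0.208   0.3487] [0.04 0.18 0.  ] [ 0.1  0.3 -4.1] bottom 0.054861807285769504
[0.1  0.01 0.  ]
```

```bash
python3 -m creep '[[[0,0,-1,0,0,0],[0,0,-1,0,0,0],[0,0,-1,0,0,0],[0,0,0,0,0,0]]]'; python3 st.py
```

```text
time: 15.15
tool_pos: [0.5281, -0.208, 0.3455]
tool_rot: [3.14, -0.001, -0.471]
contact_force: [-1.0, -0.4, -5.5]
opening: 0.0134
[ 0.5281 -0.208   0.3455] [ 0.03  0.18 -0.01] [-1.  -0.4 -5.5] bottom 0.0516856388622603
[0.11 0.03 0.  ]
```

```bash
python3 -m creep '[[[0,0,-1,0,0,0],[0,0,-1,0,0,0],[0,0,0,0,0,0]]]'; python3 st.py
```

```text
time: 15.4
tool_pos: [0.5281, -0.2081, 0.3433]
tool_rot: [3.14, -0.001, -0.471]
contact_force: [-1.0, -0.2, -4.3]
opening: 0.0138
[ 0.5281 -0.2081  0.3433] [ 0.01  0.17 -0.01] [-1.  -0.2 -4.3] bottom 0.04954626125176631
[0.11 0.04 0.  ]
```

```bash
python3 -m creep '[[[0,0,-1,0,0,0],[0,0,-1,0,0,0],[0,0,0,0,0,0]]]' | grep -E 'pos|force'
```

```text
tool_pos: [0.5281, -0.2081, 0.3415]
contact_force: [-0.8, 0.5, -2.5]
```

```bash
python3 -m creep '[[[0,0,-1,0,0,0],[0,0,0,0,0,0]]]' | grep -E 'pos|force'
```

```text
tool_pos: [0.5281, -0.2081, 0.341]
contact_force: [-0.5, -0.2, -1.9]
```

```bash
python3 -m creep '[[[0,0,-1,0,0,0],[0,0,0,0,0,0]]]' | grep -E 'pos|force'
```

```text
tool_pos: [0.528, -0.208, 0.3406]
contact_force: [-0.9, 1.5, -0.5]
```

```bash
for i in 1 2 3; do python3 -m creep '[[[0,0,0,0,0,0]]]' | grep -E 'pos|force'; done; python3 st.py
```

```text
tool_pos: [0.528, -0.208, 0.3409]
contact_force: [-1.3, -0.1, -1.3]
tool_pos: [0.528, -0.208, 0.341]
contact_force: [-0.8, 0.8, -1.2]
tool_pos: [0.528, -0.208, 0.341]
contact_force: [-1.9, 0.4, -1.7]
[ 0.528 -0.208  0.341] [ 0.1   0.38 -0.03] [-1.9  0.4 -1.7] bottom 0.047209617802150716
[0.18 0.14 0.  ]
```

```bash
python3 -m creep '[[[0,0,-1,0,0,0]]]' | grep -E 'pos|force';python3 -m creep '[[[0,0,-0.5,0,0,0]]]' | grep -E 'pos|force'; for i in 1 2 3; do python3 -m creep '[[[0,0,-0.2,0,0,0]]]' | grep -E 'pos|force'; done; python3 st.py
```

```text
tool_pos: [0.528, -0.208, 0.3402]
contact_force: [-2.0, 0.7, 1.3]
tool_pos: [0.5279, -0.208, 0.3398]
contact_force: [-2.1, 0.5, 1.8]
tool_pos: [0.5279, -0.208, 0.3398]
contact_force: [-1.5, 1.3, 1.6]
tool_pos: [0.5279, -0.208, 0.3398]
contact_force: [-2.4, 0.6, 1.1]
tool_pos: [0.5279, -0.208, 0.3398]
contact_force: [-1.9, 0.4, 2.2]
[ 0.5279 -0.208   0.3398] [0.25 0.52 0.07] [-1.9  0.4  2.2] bottom 0.045978177104235296
[0.21 0.19 0.  ]
```

Fully borne, with about 1.5 N excess. I'll ease up half a millimetre and release.

```bash
python3 -m creep '[[[0,0,0.5,0.1,0.1,0],[0,0,0,0,0,0]]]' | grep -E 'pos|force'
python3 -m creep '[[[0,0,0,0,0,0],[0,0,0,0,0,0],[0,0,0,0,0,0],[0,0,0,0,0,0],[0,0,0,0,0,0]]]' -1
python3 -m creep '[[[0,0,0,0,0,0],[0,0,0,0,0,0],[0,0,0,0,0,0],[0,0,0,0,0,0],[0,0,0,0,0,0]]]'
python3 st.py
```

```text
tool_pos: [0.528, -0.2081, 0.3405]
contact_force: [-0.7, 1.3, -0.2]
time: 17.23
tool_pos: [0.5289, -0.2085, 0.3407]
tool_rot: [3.141, -0.007, -0.471]
contact_force: [0.3, -0.5, -0.2]
opening: 0.0421
time: 17.65
tool_pos: [0.529, -0.2086, 0.3407]
tool_rot: [3.141, -0.007, -0.471]
contact_force: [-0.2, 0.2, 0.1]
opening: 0.0757
[ 0.529  -0.2086  0.3407] [-0.01  0.17 -0.01] [-0.2  0.2  0.1] bottom 0.04691879059384857
[0.23 0.34 0.  ]
```

Rise straight, then move away to the left so the cameras see the pot.

```bash
python3 -m creep '[[[0,0,4,0,0,0],[0,0,10,0,0,0],[0,0,20,0,0,0],[0,0,25,0,0,0],[0,0,30,0,0,0]]]'
python3 -m creep '[[[0,0,30,0,0,0],[-15,20,10,0,0,0],[-25,25,0,0,0,0],[-25,25,0,0,0,0],[-25,25,0,0,0,0]]]'
python3 -m creep '[[[-25,25,0,0,0,0],[-25,25,0,0,0,0],[-10,20,0,0,0,0],[0,0,0,0,0,0],[0,0,0,0,0,0]]]'
python3 - <<'E'
from h import *
t=viewer.read_camera('top');cv2.imwrite('pics/top1.png',t);sc=viewer.read_camera('scene');cv2.imwrite('pics/scene1.png',sc)
a=cv2.resize(t[140:275,150:450],None,fx=2.6,fy=2.6,interpolation=cv2.INTER_CUBIC);b=cv2.resize(sc[150:270,170:400],(460,240));
b=np.pad(b,((0,0),(0,a.shape[1]-460),(0,0)));cv2.imwrite('pics/end.png',np.vstack([a,b]))
E
```

```text
time: 18.07
tool_pos: [0.5277, -0.2079, 0.4282]
tool_rot: [3.141, 0.007, -0.471]
contact_force: [0.9, 0.7, 0.3]
opening: 0.0916
time: 18.48
tool_pos: [0.4372, -0.1141, 0.481]
tool_rot: [3.141, -0.013, -0.476]
contact_force: [0.1, 1.0, -0.1]
opening: 0.0918
time: 18.9
tool_pos: [0.368, -0.0372, 0.4867]
tool_rot: [-3.14, -0.021, -0.473]
contact_force: [-0.4, -0.1, 0.3]
opening: 0.0915
```

View pics/end.png

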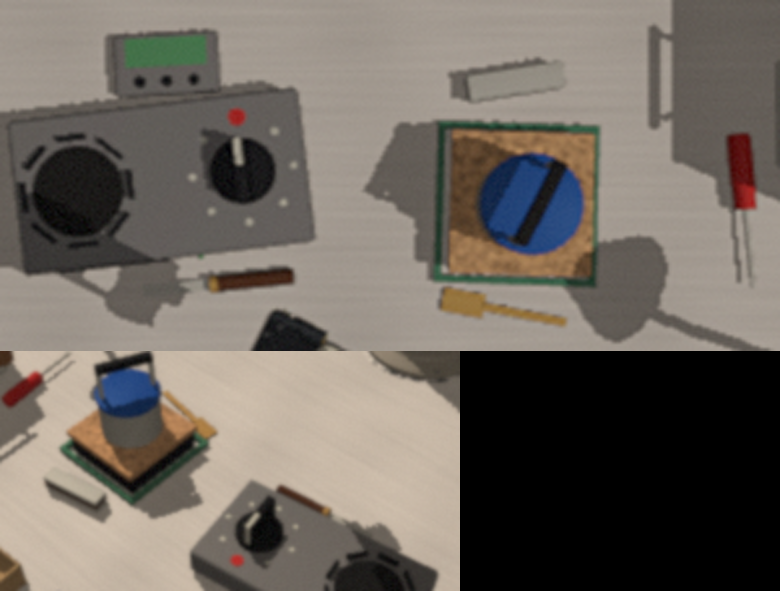

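The pot stands upright on the pad, with its handle centred near crop pixel (540,202). The pointer faces red, and the bystanders look unmoved. One last numeric check of the centring.

```bash
python3 - <<'E'
from h import *
w=lambda x,y,z:onz('top',(x+.5)/2.6-.5+150,(y+.5)/2.6-.5+140,z)[:2]
print('handle',(w(558,164,.186)+w(520,240,.186))/2)
hsv=cv2.cvtColor(cv2.imread('pics/top1.png'),cv2.COLOR_BGR2HSV);m=cv2.inRange(hsv,(105,120,40),(125,255,255));m[:,:310]=0;m[:,390:]=0;m[:185]=0;m[260:]=0
ys,xs=np.nonzero(m);c,r=cv2.minEnclosingCircle(np.c_[xs,ys].astype(np.float32));print('lid',onz('top',*c,.129),r)
a,b=cv2.imread('pics/top0.png'),cv2.imread('pics/top1.png')
d=(cv2.absdiff(a,b).max(2)>40).astype(np.uint8)
n,l,st,ce=cv2.connectedComponentsWithStats(d);print([(s[:5].tolist()) for s in st[1:] if s[4]>12])
robot.hand_in();print(robot.observe()['time'])
E
```

```text
handle [ 0.52550479 -0.20545886]
lid [ 0.52452866 -0.20615247  0.129     ] 19.39427375793457
[[127, 181, 20, 29, 330], [155, 187, 43, 45, 1165], [291, 188, 18, 35, 384], [230, 193, 14, 17, 87], [324, 193, 51, 45, 1735], [38, 195, 150, 225, 11318], [219, 201, 9, 8, 43], [174, 240, 47, 25, 481], [236, 259, 104, 147, 5725], [0, 295, 12, 6, 34], [31, 307, 7, 4, 13], [0, 343, 137, 77, 5849], [198, 352, 37, 21, 405], [232, 365, 11, 11, 73], [242, 367, 6, 9, 27], [246, 373, 5, 7, 23], [181, 388, 38, 13, 86], [216, 402, 8, 15, 39], [239, 406, 47, 14, 311], [294, 411, 12, 9, 70], [171, 412, 30, 8, 166]]
the job is handed in; nothing more can be done
the job is handed in; nothing more can be done
```

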